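# Slide the glue pot along the warming plate against its feeler stop

### The job

The lidded glue pot stands on the middle place of the warming plate; slide it along the plate, without lifting or tipping it, onto the end place that has the feeler stop, and press its side gently (5 N is plenty, 12 N is too much) against the stop's sprung bumper until the bumper is fully home. Leave the pot standing wholly on that round mark with its handle pointing straight out over the front edge, holding the bumper in by itself, and let go; leave the other things where they are.

Things in the scene. Friction and masses are not known exactly. Their poses are not given: they have to be found in the camera images.
- warmer: steel warming plate, 200 mm deep (x) by 620 mm long (y), its flat top 30 mm above the bench, with three engraved round places 165 mm across in a row. Origin: on the bench under the plate's centre; its +x axis points from its front edge (the robot's side) to its back, +y to the left along the row
- rack_front (a point): middle of the front rod of a wire rack fixed over the plate: six 8 mm steel rods along y, 50 mm apart, from x = -150 to 100 mm of the plate's frame, 275 mm above the bench, on four legs at y = +-335 mm. No room to come straight down on pot or handle: reach in under this rod with the tool tilted 28 to 45 degrees, pointing away from the robot
- left_mark (a point): centre of the left engraved place, on the plate's top (170 mm from the middle one)
- middle_mark (a point): centre of the middle engraved place, on the plate's top, where the pot starts (up to 15 mm off it)
- right_mark (a point): centre of the right engraved place, on the plate's top
- pot_mid (a point): glue pot: lidded aluminium saucepan, 110 mm across (lid rim 116 mm at 64 to 70 mm up), 83 mm tall, 0.55 to 0.9 kg. This point is on its axis 40 mm above its underside. Its own -x axis points along the handle
- handle_grip (a point): place to grip on the pot's straight black handle, 137 mm from the pot's axis along its -x, 88 mm above its underside. The handle is 18 mm wide (horizontally, along the pot's y) and 16 mm thick, runs from 60 to 175 mm from the axis and rises outwards by 18 degrees (100 mm up at its end)
- stop: grey base of the feeler stop, 70 x 30 x 12 mm, on the plate beyond the left or the right place; origin under its centre, axes parallel to the plate's. On it a carriage is clamped up to 20 mm to either side along y (not measured: find by touch); on that slides an aluminium bumper, its two upright faces 80 mm wide, 48 mm tall, 49 mm either side of the carriage's centre at rest
- feeler (a joint): travel (m) of the sprung bumper against its carriage: 0 at rest, positive towards the plate's +y (left), negative to the right, at most 0.012 either way, where it is home against a rigid end stop. Its spring is soft (60 N/m, 0.7 N when home), too weak to push the standing pot back
- tin: bystander: closed steel tin, 48 mm across, 85 mm tall, standing at the end of the warming plate where the stop is not; origin under its centre
- collar_a: bystander: aluminium collar 62 mm across, 36 mm tall, lying flat on the bench in front of the plate; origin under its centre
- collar_b: bystander: aluminium collar 72 mm across, 30 mm tall, lying flat on the bench in front of the plate; origin under its centre
- tape_roll: bystander: roll of paper tape 100 mm across, 25 mm tall, on the bench to the left; origin under its centre
- mallet: bystander: hammer lying on the bench to the right; origin under its middle
- offcut: bystander: wooden offcut 150 x 50 x 35 mm lying on the bench to the left; origin under its centre
- jar: bystander: closed amber glass jar 68 mm across, 100 mm tall, on the bench to the right; origin under its centre

How it is judged (in metres and radians):
At the end, for the whole second after the job is handed in: the pot stands upright and still on the plate, its axis within 27.5 mm of the centre of the mark next to the stop (so wholly on the mark), its handle within 0.14 rad (8 degrees) of straight out to the front, and the bumper still pressed 9 mm or more of its 12 mm (((horizontal distance between pot_mid and left_mark below 0.0275 m and value of joint feeler above 0.009 m) or (horizontal distance between pot_mid and right_mark below 0.0275 m and value of joint feeler below -0.009 m)) and angle between the x axis of pot_mid and the x axis of warmer, either way round below 0.14 rad and angle between pot_mid's own z axis and vertical below 0.05 rad and z of pot_mid in the frame of warmer below 0.075 m and linear speed of pot below 0.01 m/s); the robot touches nothing.
It fails at once if the pot is lifted (axis point more than 10 mm above its height on the plate) or tipped by more than 0.15 rad (z of pot_mid in the frame of warmer above 0.08 m or angle between pot_mid's own z axis and vertical above 0.15 rad).
It fails at once if the pot is pressed against the stop with more than 12 N (contact force between pot and stop above 12 N).
It fails at once if a bystander is moved by more than 30 mm (distance of any of tin, collar_a, collar_b, tape_roll, mallet, offcut, jar from where it was at the start of the episode above 0.03 m).
It also fails if it takes over 46 s, if anything falls off the work surface, if the arm or the gripper's body presses on something with over 40 N, if the wrist force passes 120 N, or if a joint passes its speed limit or range.

### The arm

A 6-joint arm with a two-finger parallel gripper is mounted at the origin on the work surface. World frame = base frame: x ahead of the robot, y to its left, z up, the work surface at z = 0. Lengths are in m, angles in degrees, forces in N, time in s.
With the tool pointing down it reaches from about 0.35 to 0.875 m from the base axis. Payload 15.5 kg.
Tool frame: the origin (TCP) lies on the mounting face of the last link; the fingertips stand robot.tip_reach ahead of it and the grasp point (between the pads) lies 155 mm ahead of it (robot.tip_reach is the distance from the TCP to the fingertips, in m); x points along the fingers, y is the direction in which the jaws open and shut, and the axes are right-handed (so a half turn about x gives the same grasp; the last joint's range is limited). The gripper opens to 85 mm and grips with 20 to 120 N. Pads are 22 mm wide; open, the fingers measure 114 mm over their backs; the gripper's body (76 mm by 85 mm) begins 54 mm behind the grasp point. The pads swing forward as they close: fully open they stand 13 mm farther back than shut.
Start: joints at [63.283, 28.281, 77.091, -0, 74.628, -5.472], TCP at [0.226, 0.583, 0.405] pointing down, gripper open.
Joint ranges: [-166.48, 166.48], [-47.26, 123.95], [12.59, 153.08], [-70.14, 250.14], [6.76, 159.57], [-176.63, 176.63]. Speed limits (degrees/s): [108.29, 108.29, 147.25, 172.46, 172.46, 172.46].

### API

Orientations are given as [roll, pitch, yaw] about the fixed x, y, z axes, in that order (R = Rz(yaw) Ry(pitch) Rx(roll)).
In Python, from cell import readout, imaging, robot, nets gives the robot as it stands.
- The arm moves only by the tool carry_out, never from a script. Its argument "targets" is a list of rows, each a list of 3 entries, a list of its own where there are three numbers: the shift along the tool's x, y, z in mm, then the turn about the tool's x in rad, then the finger opening in mm, from 0 to 85.4. In form: [[[x, y, z], twist, jaw], ...]. A call has 1 to 8 rows; each row is the pose to reach, as a shift and turn from the pose commanded when the call began, along the tool's axes at that moment; what a row does not reach only later rows make up. A row lasts 1/8 s, in which the tool goes at most 62.5 mm and 10.7 degrees, less where a joint would pass 70% of its speed; a pose out of reach is approached as far as the arm can. A call with a gripper value outside its range is refused whole. The fingers move at their own pace and stop on an object; the grip force is fixed at half the most. Time passes only in rows, so rows that repeat a pose let the fingers close. It gives the time, the measured TCP pose, the force and the opening at its end, in the units of the state.
- readout.get_state(): the state, without advancing time (a new reading comes with each control period).
- imaging.camera(name): name is "scene" or "top" or "wrist"; returns a dict with "frame" (420x560x3 uint8, red, green, blue), "fx", "fy", "cx", "cy" (pixels), "k1" (the pictures are not rectified: a ray, as slopes to the right and down, at radius r is drawn at 1 + k1 r^2 times it, then the intrinsics apply), "T" (4x4, takes a point from camera to world coordinates). Camera axes: x right, y down, z forward; pixel columns grow to the right and rows downward; lengths in m; the calibration is good to about 2 mm. A picture is of the moment at which its call begins. There is no depth.
- robot.close_job(): hands the job in, once; it reports no verdict.
Trained networks look in the newest picture that a camera, given by its name, has taken for a name from the list of things; names that differ only in an ending like _2 or _b are one class to them, and where a whole thing is asked for, a point or a joint stands for the part that bears it (a point fixed in the world has none). Each returns a list of dicts, best first, with "conf" (0 to 1); they miss things now and then, are a little off and sometimes report something else, mostly with a low value. They report only what shows in the picture. A call takes as long as a camera call.
- nets.outline_of(camera, target): "pixels" (420x560 bool, what is visible of it).
- nets.place_of(camera, target): "point" ([x, y, z] in m, in world coordinates, good to about 4 mm: a listed point, or the origin of a listed thing).
The state is a dict: "clock": time; "q": joint angles; "qd": joint speeds; "joint_torque": joint torques, N m; "ee_pos": TCP position; "orientation": TCP orientation; "ft_force": force on the tool from outside, world axes, zero at the start; "torque": the same for the moment, N m; "gripper_width": opening from 0.0 (shut) to 1.0 (fully open).
Only numpy, scipy, OpenCV 4.12 (cv2) and the standard library are available. Lean on these libraries where they do the work, as an engineer would, in place of code of your own. Each camera call takes 0.05 s, during which the arm holds its last target.

## Working session

There is one attempt and no reset: what is moved stays moved. The work goes in short steps, Python scripts to look and compute and a tool call to move; the robot and the scene stay as the last step left them, time stands still between calls to the robot, and variables do not carry over. Pictures are saved under pics/ and viewed, and the job is handed in when it is done.

Besides the shell and the picture viewer there is one more tool, called after "Emit:" in YAML: its name, and indented under it one key for each argument. carry_out: Moves the arm, as the interface text tells. Its arguments: {"type":"object","properties":{"targets":{"type":"array"}},"required":["targets"]}

```bash
mkdir -p pics; ls
cat > h.py <<'E'
import numpy as np, cv2
from scipy.spatial.transform import Rotation as R
from cell import readout, imaging, robot, nets
def snap(cam,name):
    d=imaging.camera(cam); cv2.imwrite(f'pics/{name}.png',d['frame'][:,:,::-1]); return d
def proj(d,p):
    T=np.linalg.inv(d['T']); q=T[:3,:3]@np.array(p)+T[:3,3]; x,y=q[0]/q[2],q[1]/q[2]; s=1+d['k1']*(x*x+y*y)
    return [round(float(d['fx']*x*s+d['cx']),1),round(float(d['fy']*y*s+d['cy']),1)]
E
python3 - <<'E'
from h import *
print(robot.tip_reach, readout.get_state())
for c in ['scene','top']:
    d=snap(c,c+'0'); print(c,d['T'].round(3).tolist(),d['fx'])
    for n in ['warmer','rack_front','left_mark','middle_mark','right_mark','pot_mid','handle_grip','stop','tin','collar_a','collar_b','tape_roll','mallet','offcut','jar']:
        print(c,n,[(np.round(r['point'],3).tolist(),round(r['conf'],2)) for r in nets.place_of(c,n)[:3]])
E
```

```text
pics
0.1734 {'clock': 0.0, 'q': array([ 6.32838388e+01,  2.83146162e+01,  7.71274258e+01,  1.04907578e-03,
        7.46286433e+01, -5.47145562e+00]), 'qd': array([ 0.01003407,  0.10601845, -0.06022699,  0.02220541, -0.00522375,
        0.06013827]), 'joint_torque': array([ 4.67025675e-03, -8.82146859e+01, -3.83876252e+01,  4.33850855e-04,
        9.74596100e-03, -2.88161516e-05]), 'ee_pos': array([0.22639364, 0.58239472, 0.40410129]), 'orientation': array([ -96.29105785,   89.92930749, -117.53604215]), 'ft_force': array([-0.56634313,  0.49051338, -0.42392325]), 'torque': array([ 0.04423337, -0.01850154, -0.01246176]), 'gripper_width': 1.0005905349338684}
scene [[0.495, 0.699, -0.516, 1.216], [0.869, -0.398, 0.295, -0.464], [0.001, -0.594, -0.804, 1.209], [0.0, 0.0, 0.0, 1.0]] 387.5592769237907
scene warmer [([0.687, 0.036, -0.002], 0.96)]
scene rack_front [([0.537, 0.029, 0.273], 0.93)]
scene left_mark [([0.675, 0.206, 0.028], 0.74)]
scene middle_mark [([0.687, 0.037, 0.032], 0.68)]
scene right_mark [([0.692, -0.13, 0.033], 0.97)]
scene pot_mid [([0.688, 0.026, 0.069], 0.66)]
scene h
[... 1015 characters left out ...]
0.029, 0.068], 0.95), ([0.704, -0.228, 0.034], 0.74)]
top handle_grip [([0.556, 0.053, 0.12], 0.72), ([0.669, 0.301, 0.027], 0.41)]
top stop [([0.669, 0.299, 0.028], 0.77)]
top tin [([0.701, -0.226, 0.035], 0.54)]
top collar_a [([0.467, 0.104, 0.002], 0.68), ([0.478, -0.105, -0.007], 0.65)]
top collar_b [([0.467, 0.104, 0.002], 0.68), ([0.478, -0.105, -0.007], 0.65)]
top tape_roll [([0.39, 0.488, 0.001], 0.82), ([0.47, -0.578, -0.002], 0.74), ([0.47, 0.105, 0.004], 0.36)]
top mallet [([0.467, -0.577, -0.001], 0.61)]
top offcut [([0.377, 0.344, -0.002], 0.83), ([0.669, 0.301, 0.026], 0.73), ([0.702, -0.223, 0.036], 0.18)]
top jar [([0.338, -0.376, 0.004], 0.59), ([0.375, 0.35, -0.001], 0.46)]
```

View pics/scene0.png

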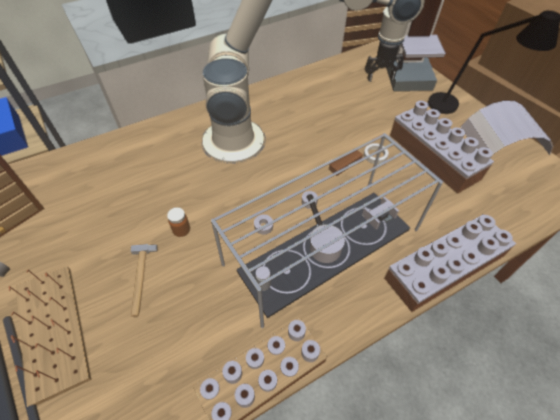

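View pics/top0.png

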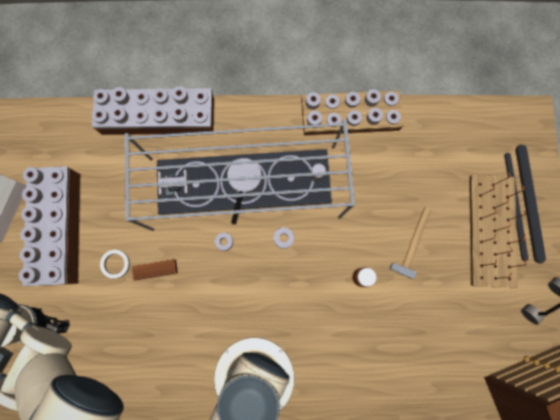

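Stop is on the left (y≈0.30) and the tin on the right. The moves only allow a twist about the tool's x, so getting the needed tilt will take some care. First I'll work out the frames.

```bash
cat >> h.py <<'E'
def rot(st): return R.from_euler('xyz',st['orientation'],degrees=True).as_matrix()
def tool(dw,st=None):
    st=st or readout.get_state(); return (rot(st).T@np.array(dw)*1000).round(1)
def show():
    st=readout.get_state(); M=rot(st); print('t',round(st['clock'],2),'tcp',st['ee_pos'].round(4),'grasp',(st['ee_pos']+.155*M[:,0]).round(4),'axes',M.round(3).tolist(),'F',st['ft_force'].round(2),'w',round(st['gripper_width'],3),'q',st['q'].round(1))
    print('tilt',np.degrees(np.arccos(-M[2,0])).round(2),'heading',np.degrees(np.arctan2(M[1,0],M[0,0])).round(2),'ywd',np.degrees(np.arctan2(M[1,1],M[0,1])).round(2)); return st
E
python3 - <<'E'
from h import *
st=show(); print(tool([0.55-.226,0.033-.5824,0.2]), tool([0.2-.0,-.1,0.2]))
a=np.radians(93.4); M=rot(st); v=M.T@np.array([np.cos(a),np.sin(a),0]); print(v, np.degrees(np.arctan2(v[2],v[1])))
E
```

```text
t 1.6 tcp [0.2265 0.5825 0.4047] grasp [0.2265 0.5825 0.2497] axes [[0.0, 0.362, 0.932], [0.0, 0.932, -0.362], [-1.0, 0.0, 0.0]] F [ 0.25 -0.13 -0.7 ] w 0.999 q [63.3 28.3 77.1 -0.  74.6 -5.5]
tilt 0.0 heading 2.28 ywd 68.75
[-200.  -394.6  501.1] [-200.   -20.7  222.6]
[-5.97862676e-07  9.08903041e-01 -4.17007509e-01] -24.645802632045548
```

Run:
```python
from h import *
print(tool([0.593-.2265,0.094-.5825,0.245]))
```

```text
[-245.  -322.5  518.6]
```

Emit:
carry_out:
  targets:
    - [[-120, -60, 100], -0.1, 85]
    - [[-180, -120, 180], -0.2, 85]
    - [[-245, -160, 240], -0.3, 85]
    - [[-245, -200, 300], -0.43, 85]
    - [[-245, -240, 360], -0.43, 85]
    - [[-245, -280, 420], -0.43, 85]
    - [[-245, -322, 480], -0.43, 85]
    - [[-245, -322, 518], -0.43, 85]

```text
clock: 2.6
ee_pos: [0.4821, 0.226, 0.6208]
orientation: [19.6, 89.9, 23.0]
ft_force: [-0.1, 1.3, -0.3]
gripper_width: 0.991
```

Run:
```python
from h import *
st=show(); print(tool([.3,.018,0]))
```

```text
t 2.6 tcp [0.4821 0.226  0.6208] grasp [0.4823 0.2261 0.4658] axes [[0.001, -0.059, 0.998], [0.0, 0.998, 0.059], [-1.0, 0.0, 0.001]] F [-0.1   1.29 -0.34] w 0.991 q [ 18.7  12.7  68.3   0.   99.  -74.7]
tilt 0.05 heading 22.96 ywd 93.4
[3.000e-01 2.000e-01 3.005e+02]
```

Emit:
carry_out:
  targets:
    - [[-30, -40, 60], 0, 85]
    - [[-30, -90, 100], 0, 85]
    - [[-30, -138, 100], 0, 85]
    - [[-30, -138, 100], 0, 85]

```text
clock: 3.1
ee_pos: [0.5907, 0.0925, 0.6495]
orientation: [-132.0, 89.9, -128.8]
ft_force: [0.0, 1.3, 0.3]
gripper_width: 0.994
```

Run:
```python
from h import *
st=show()
```

```text
t 3.1 tcp [0.5907 0.0925 0.6495] grasp [0.5906 0.0924 0.4945] axes [[-0.001, -0.055, 0.999], [-0.001, 0.999, 0.055], [-1.0, -0.001, -0.001]] F [0.04 1.28 0.31] w 0.994 q [  3.2  18.9  55.5  -0.  105.7 -89.9]
tilt 0.06 heading -128.83 ywd 93.12
```

Now probe what happens at the reach limit: push radially outward.

Emit:
carry_out:
  targets:
    - [[0, 0, 60], 0, 85]
    - [[0, 0, 120], 0, 85]
    - [[0, 0, 180], 0, 85]
    - [[0, 0, 240], 0, 85]
    - [[0, 0, 300], 0, 85]
    - [[0, 0, 360], 0, 85]

```text
clock: 3.85
ee_pos: [0.8241, 0.1052, 0.6033]
orientation: [4.2, 87.7, 7.6]
ft_force: [-1.1, -0.0, -0.3]
gripper_width: 0.996
```

Run:
```python
from h import *
st=show()
```

```text
t 3.85 tcp [0.8241 0.1052 0.6033] grasp [0.8302 0.1061 0.4485] axes [[0.039, -0.06, 0.997], [0.005, 0.998, 0.06], [-0.999, 0.003, 0.04]] F [-1.11 -0.02 -0.29] w 0.996 q [  3.1  46.4  12.7   0.2 118.7 -90.2]
tilt 2.27 heading 7.6 ywd 93.44
```

Emit:
carry_out:
  targets:
    - [[0, 0, 100], 0, 85]
    - [[0, 0, 200], 0, 85]
    - [[0, 0, 300], 0, 85]
    - [[0, 0, 400], 0, 85]

```text
clock: 4.35
ee_pos: [0.8686, 0.0986, 0.5401]
orientation: [3.4, 85.2, 6.8]
ft_force: [0.3, -0.1, 0.2]
gripper_width: 0.994
```

Run:
```python
from h import *
st=show()
```

```text
t 4.35 tcp [0.8686 0.0986 0.5401] grasp [0.8815 0.1001 0.3856] axes [[0.084, -0.06, 0.995], [0.01, 0.998, 0.059], [-0.996, 0.005, 0.084]] F [ 0.26 -0.15  0.25] w 0.994 q [  2.5  50.7  12.6   0.4 111.8 -90.7]
tilt 4.83 heading 6.83 ywd 93.41
```

Emit:
carry_out:
  targets:
    - [[-60, 0, 60], 0, 85]
    - [[-120, 0, 120], 0, 85]
    - [[-180, 0, 180], 0, 85]
    - [[-240, 0, 240], 0, 85]

```text
clock: 4.85
ee_pos: [0.8406, 0.0891, 0.6051]
orientation: [3.1, 82.5, 6.5]
ft_force: [-0.0, 0.0, 0.2]
gripper_width: 0.994
```

Run:
```python
from h import *
st=show()
```

```text
t 4.85 tcp [0.8406 0.0891 0.6051] grasp [0.8607 0.0914 0.4514] axes [[0.129, -0.06, 0.99], [0.015, 0.998, 0.058], [-0.991, 0.007, 0.13]] F [-0.02  0.03  0.16] w 0.994 q [  1.9  46.4  12.6   0.7 113.6 -91.2]
tilt 7.48 heading 6.49 ywd 93.41
```

Emit:
carry_out:
  targets:
    - [[-300, 0, 300], 0, 85]

```text
clock: 4.97
ee_pos: [0.834, 0.0864, 0.6257]
orientation: [3.1, 80.4, 6.4]
ft_force: [-0.5, -0.7, 0.2]
gripper_width: 0.997
```

Emit:
carry_out:
  targets:
    - [[-300, 0, 600], 0, 85]

```text
clock: 5.1
ee_pos: [0.8359, 0.0842, 0.6362]
orientation: [2.8, 77.8, 6.2]
ft_force: [-0.2, 0.5, -0.7]
gripper_width: 0.996
```

Emit:
carry_out:
  targets:
    - [[-600, 0, 0], 0, 85]

```text
clock: 5.22
ee_pos: [0.8072, 0.0808, 0.6776]
orientation: [3.0, 77.4, 6.4]
ft_force: [-0.2, 0.1, 1.0]
gripper_width: 1.002
```

Emit:
carry_out:
  targets:
    - [[-200, 0, 600], 0, 85]

```text
clock: 5.35
ee_pos: [0.8104, 0.0794, 0.6878]
orientation: [2.7, 74.4, 6.1]
ft_force: [0.3, 0.3, -0.1]
gripper_width: 0.997
```

Emit:
carry_out:
  targets:
    - [[-200, 0, 600], 0, 85]

```text
clock: 5.48
ee_pos: [0.8188, 0.0777, 0.6862]
orientation: [2.7, 72.2, 6.1]
ft_force: [0.2, 0.3, -0.3]
gripper_width: 0.995
```

Emit:
carry_out:
  targets:
    - [[0, 0, 600], 0, 85]

```text
clock: 5.6
ee_pos: [0.8344, 0.077, 0.6763]
orientation: [2.6, 69.8, 5.9]
ft_force: [1.0, 0.5, -0.2]
gripper_width: 0.996
```

Emit:
carry_out:
  targets:
    - [[0, 0, 600], 0, 85]

```text
clock: 5.72
ee_pos: [0.8494, 0.0763, 0.6658]
orientation: [2.5, 67.6, 5.9]
ft_force: [-1.1, 0.5, 0.3]
gripper_width: 0.994
```

Emit:
carry_out:
  targets:
    - [[-200, 0, 600], 0, 85]

```text
clock: 5.85
ee_pos: [0.8516, 0.0746, 0.6731]
orientation: [2.5, 65.4, 5.9]
ft_force: [0.5, 0.3, -0.3]
gripper_width: 0.996
```

Emit:
carry_out:
  targets:
    - [[-100, 0, 600], 0, 85]

```text
clock: 5.98
ee_pos: [0.856, 0.0734, 0.6807]
orientation: [2.4, 62.7, 5.7]
ft_force: [-0.1, -0.4, 0.5]
gripper_width: 0.993
```

Emit:
carry_out:
  targets:
    - [[-100, 0, 600], 0, 85]

```text
clock: 6.1
ee_pos: [0.8609, 0.0721, 0.6858]
orientation: [2.3, 60.2, 5.7]
ft_force: [0.7, 0.6, 0.1]
gripper_width: 0.993
```

Emit:
carry_out:
  targets:
    - [[-100, 0, 600], 0, 85]

```text
clock: 6.22
ee_pos: [0.8644, 0.0708, 0.6929]
orientation: [2.2, 57.8, 5.6]
ft_force: [0.6, -0.4, -0.0]
gripper_width: 0.994
```

Emit:
carry_out:
  targets:
    - [[-100, 0, 600], 0, 85]

```text
clock: 6.35
ee_pos: [0.8667, 0.0694, 0.7015]
orientation: [2.2, 55.3, 5.5]
ft_force: [0.3, -0.2, 0.6]
gripper_width: 0.996
```

Emit:
carry_out:
  targets:
    - [[-100, 0, 600], 0, 85]

```text
clock: 6.48
ee_pos: [0.8679, 0.0681, 0.7113]
orientation: [2.1, 52.9, 5.5]
ft_force: [0.0, -0.1, 0.0]
gripper_width: 0.998
```

Emit:
carry_out:
  targets:
    - [[-100, 0, 600], 0, 85]

```text
clock: 6.6
ee_pos: [0.8678, 0.0667, 0.7227]
orientation: [2.1, 50.5, 5.4]
ft_force: [0.9, -0.5, 0.2]
gripper_width: 0.996
```

Run:
```python
from h import *
st=show()
```

```text
t 6.6 tcp [0.8678 0.0667 0.7227] grasp [0.9659 0.076  0.6031] axes [[0.633, -0.066, 0.771], [0.06, 0.998, 0.036], [-0.772, 0.023, 0.635]] F [ 0.91 -0.47  0.16] w 0.996 q [ -0.2  40.4  12.6   3.6  87.6 -92.4]
tilt 39.48 heading 5.4 ywd 93.78
```

Run:
```python
from h import *
st=show(); M=rot(st); g=st['ee_pos']+.155*M[:,0]
for p in [(.4605,.043,.42),(.4605,.043,.234),(.5555,.052,.118)]: print(tool(np.array(p)-g))
```

```text
t 6.6 tcp [0.8678 0.0667 0.7227] grasp [0.9659 0.076  0.6031] axes [[0.633, -0.066, 0.771], [0.06, 0.998, 0.036], [-0.772, 0.023, 0.635]] F [ 0.91 -0.47  0.16] w 0.996 q [ -0.2  40.4  12.6   3.6  87.6 -92.4]
tilt 39.48 heading 5.4 ywd 93.78
[-180.5   -3.9 -507.4]
[ -37.    -8.2 -625.5]
[ 113.2   -8.2 -625.6]
```

Emit:
carry_out:
  targets:
    - [[-25, 0, -55], -0.037, 85]
    - [[-50, 0, -110], -0.037, 85]
    - [[-75, 0, -170], -0.037, 85]
    - [[-100, 0, -225], -0.037, 85]
    - [[-125, 0, -285], -0.037, 85]
    - [[-150, -2, -340], -0.037, 85]
    - [[-165, -3, -400], -0.037, 85]
    - [[-180, -4, -460], -0.037, 85]

```text
clock: 7.6
ee_pos: [0.4302, 0.0378, 0.5846]
orientation: [-0.1, 50.5, 5.4]
ft_force: [-0.3, -0.3, 1.2]
gripper_width: 0.993
```

Run:
```python
from h import *
st=show(); M=rot(st); g=st['ee_pos']+.155*M[:,0]
for p in [(.4605,.043,.42),(.4605,.043,.234),(.5555,.052,.118)]: print(tool(np.array(p)-g))
```

```text
t 7.6 tcp [0.4302 0.0378 0.5846] grasp [0.5283 0.047  0.465 ] axes [[0.633, -0.094, 0.768], [0.059, 0.996, 0.073], [-0.772, -0.001, 0.636]] F [-0.32 -0.31  1.2 ] w 0.993 q [  -5.5   -5.1   98.6    9.3   47.9 -104.8]
tilt 39.47 heading 5.36 ywd 95.41
[ -8.5   2.4 -81. ]
[ 135.1    2.5 -199.3]
[ 285.3    2.6 -199.3]
```

Emit:
carry_out:
  targets:
    - [[-8, 2, -55], 0, 85]
    - [[5, 2, -90], 0, 85]
    - [[50, 2, -130], 0, 85]
    - [[95, 2, -165], 0, 85]
    - [[135, 2, -195], 0, 85]
    - [[135, 2, -195], 0, 85]
    - [[135, 2, -195], 0, 85]

```text
clock: 8.48
ee_pos: [0.3672, 0.0333, 0.3562]
orientation: [-0.1, 50.7, 5.2]
ft_force: [0.5, 0.9, -0.0]
gripper_width: 0.995
```

Run:
```python
from h import *
st=show(); M=rot(st); g=st['ee_pos']+.155*M[:,0]
d=snap('wrist','w1'); print(proj(d,(.5555,.052,.118)))
hs=[]
for c in ['wrist','top','scene']:
  if c!='wrist': d=snap(c,c+'1')
  for n in ['handle_grip','pot_mid']: print(c,n,[(np.round(r['point'],4).tolist(),round(r['conf'],2)) for r in nets.place_of(c,n)[:2]])
for p in [(.4605,.043,.234),(.5555,.052,.118)]: print(tool(np.array(p)-g))
```

```text
t 8.47 tcp [0.3672 0.0333 0.3562] grasp [0.465  0.0422 0.2363] axes [[0.631, -0.093, 0.77], [0.058, 0.996, 0.073], [-0.774, -0.002, 0.634]] F [ 0.47  0.88 -0.03] w 0.995 q [  -7.8    8.7  129.4   68.3    8.8 -168.4]
tilt 39.31 heading 5.21 ywd 95.33
[282.1, 192.0]
wrist handle_grip [([0.5552, 0.0553, 0.1176], 0.81), ([0.6845, 0.038, -0.0004], 0.31)]
wrist pot_mid []
top handle_grip [([0.5563, 0.0535, 0.1207], 0.74)]
top pot_mid [([0.6923, 0.0299, 0.069], 0.81)]
scene handle_grip [([0.5553, 0.0558, 0.121], 0.58)]
scene pot_mid [([0.6849, 0.0237, 0.0697], 0.6)]
[-1.   1.2 -4.9]
[149.2   1.3  -4.7]
```

View pics/w1.png

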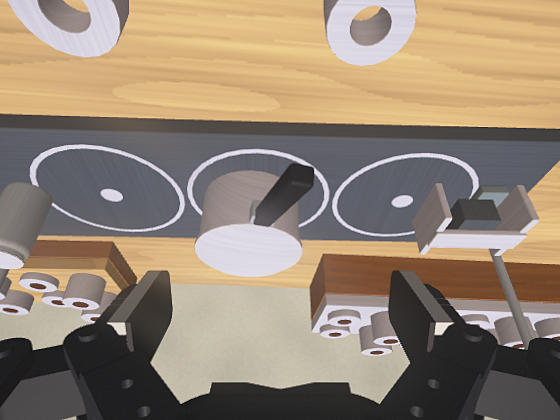

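View pics/scene1.png

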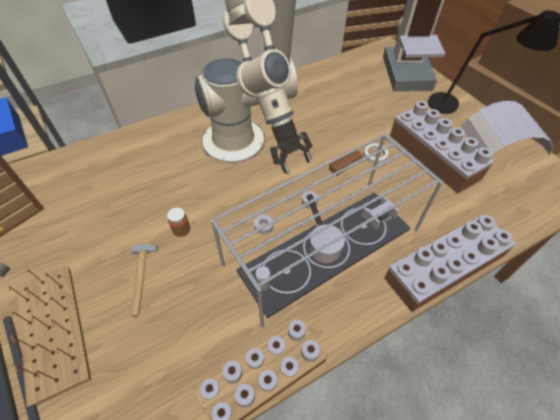

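```bash
cat > k.py <<'E'
import numpy as np
from scipy.optimize import least_squares
from scipy.spatial.transform import Rotation as R
D=[([63.3,28.3,77.1,0,74.6,-5.5],[.2265,.5825,.4047]),([18.7,12.7,68.3,0,99,-74.7],[.4821,.226,.6208]),([3.2,18.9,55.5,0,105.7,-89.9],[.5907,.0925,.6495]),
([3.1,46.4,12.7,.2,118.7,-90.2],[.8241,.1052,.6033]),([1.9,46.4,12.6,.7,113.6,-91.2],[.8406,.0891,.6051]),([-.2,40.4,12.6,3.6,87.6,-92.4],[.8678,.0667,.7227]),
([-5.5,-5.1,98.6,9.3,47.9,-104.8],[.4302,.0378,.5846]),([-7.8,8.7,129.4,68.3,8.8,-168.4],[.3672,.0333,.3562])]
Rz=lambda a:R.from_euler('z',a,degrees=True).as_matrix();Ry=lambda a:R.from_euler('y',a,degrees=True).as_matrix()
def fk(q,p):
    d,L2,e,L3,L4,off,a1,oy=p
    M=Rz(q[0]); x=M@np.array([a1,off,d]); M=M@Ry(q[1]); x=x+M@[0,0,L2]; M=M@Ry(q[2]); x=x+M@[e,0,L3]; M=M@Rz(s4*q[3])@Ry(q[4]); x=x+M@[oy,0,L4]
    return x,M@Rz(s6*q[5])
s6=1;s4=1
best=None
for s4 in(1,-1):
    f=lambda p:np.concatenate([fk(q,p)[0]-x for q,x in D])
    s=least_squares(f,[.3,.4,0,.4,.1,.06,0,0]); 
    if best is None or s.cost<best[0]: best=(s.cost,s4,s.x)
cost,s4,P=best
if __name__=='__main__':
    print(cost,s4,P.round(4)); print((f(P).reshape(-1,3)*1000).round(1)); print(fk(D[-1][0],P)[1][:,2])
E
python3 k.py
```

```text
5.61237307297078e-07 1 [0.2568 0.5966 0.1181 0.3847 0.1616 0.0595 0.0006 0.0008]
[[-0.1 -0.  -0.1]
 [ 0.2  0.   0. ]
 [ 0.   0.1 -0.1]
 [ 0.2 -0.5 -0.3]
 [ 0.1  0.1 -0.2]
 [-0.3 -0.1  0.6]
 [-0.1  0.1 -0.1]
 [ 0.1  0.4  0.2]]
[ 0.6314429   0.05697463 -0.77332642]
```

```bash
cat > ik.py <<'E'
import k; from k import *
qP=D[-1][0]; MP=np.array([[.631,-.093,.77],[.058,.996,.073],[-.774,-.002,.634]])
MA=np.array([[0,.362,.932],[0,.932,-.362],[-1,0,0]])
for s in(1,-1):
    k.s6=s; C=k.fk(qP,P)[1].T@MP; C2=k.fk(D[0][0],P)[1].T@MA
    if np.abs(C-C2).max()<.05: break
else: print('bad')
lo=np.array([-166.48,-47.26,12.59,-70.14,6.76,-176.63]);hi=np.array([166.48,123.95,153.08,250.14,159.57,176.63])
def FK(q):
    x,M=k.fk(q,P); return x,M@C
def IK(x,M,q0,bounded=True):
    def f(q):
        X,N=FK(q); return np.concatenate([(X-x)*10,R.from_matrix(N@M.T).as_rotvec()])
    b=(lo,hi) if bounded else (-360,360)
    s=least_squares(f,np.clip(q0,lo+.01,hi-.01) if bounded else q0,bounds=b); return s.x,np.linalg.norm(s.fun)
E
python3 - <<'E'
from ik import *
print(k.s6)
def M(tilt,head):
    t,h=np.radians(tilt),np.radians(head); a=np.array([np.sin(t)*np.cos(h),np.sin(t)*np.sin(h),-np.cos(t)]); y=np.array([-np.sin(h),np.cos(h),0]); return np.c_[a,y,np.cross(a,y)]
for tilt in (39.3,33,30):
  N=M(tilt,5.3)
  for nm,g in [('P',(.465,.042,.236)),('half',(.51,.047,.177)),('grasp',(.5555,.053,.118)),('mid',(.545,.12,.12)),('end',(.54,.21,.12))]:
    x=np.array(g)-.155*N[:,0]
    r=[]
    for q0 in (qP,[-5,15,115,10,15,-105],[5,20,110,170,20,80],[-8,8,129,120,15,150]):
        q,e=IK(x,N,q0); r.append((e.round(4),q.round(0).tolist()))
    r.sort(key=lambda t:t[0]); print(tilt,nm,[t for t in r if t[0]<.003] or r[:1])
E
```

```text
1
39.3 P [(np.float64(0.0), [-8.0, 9.0, 129.0, 69.0, 9.0, -169.0]), (np.float64(0.0), [-8.0, 9.0, 129.0, 69.0, 9.0, -169.0])]
39.3 half [(np.float64(0.0), [-6.0, 21.0, 129.0, 141.0, 11.0, 120.0]), (np.float64(0.0), [-6.0, 21.0, 129.0, 141.0, 11.0, 120.0])]
39.3 grasp [(np.float64(0.0), [-4.0, 32.0, 126.0, 160.0, 18.0, 101.0]), (np.float64(0.0), [-4.0, 32.0, 126.0, 160.0, 18.0, 101.0])]
39.3 mid [(np.float64(0.0), [7.0, 32.0, 125.0, 184.0, 16.0, 88.0]), (np.float64(0.0), [7.0, 32.0, 125.0, 184.0, 16.0, 88.0])]
39.3 end [(np.float64(0.0), [21.0, 32.0, 121.0, 220.0, 15.0, 63.0]), (np.float64(0.0), [21.0, 32.0, 121.0, 220.0, 15.0, 63.0])]
33 P [(np.float64(0.0), [-7.0, 8.0, 124.0, 23.0, 17.0, -122.0]), (np.float64(0.0), [-7.0, 8.0, 124.0, 23.0, 17.0, -122.0])]
33 half [(np.float64(0.0), [-5.0, 19.0, 124.0, 50.0, 7.0, -149.0]), (np.float64(0.0), [-5.0, 19.0, 124.0, 50.0, 7.0, -149.0])]
33 grasp [(np.float64(0.0129), [-4.0, 30.0, 121.0, 127.0, 7.0, 135.0])]
33 mid [(np.float64(0.0402), [7.0, 30.0, 122.0, 190.0, 7.0, 82.0])]
33 end [(np.float64(0.021), [20.0, 30.0, 116.0, -70.0, 8.0, -8.0])]
30 P [(np.float64(0.0), [-6.0, 8.0, 122.0, 16.0, 21.0, -114.0]), (np.float64(0.0), [-6.0, 8.0, 122.0, 16.0, 21.0, -114.0])]
30 half [(np.float64(0.0), [-4.0, 19.0, 121.0, 25.0, 11.0, -123.0]), (np.float64(0.0), [-4.0, 19.0, 121.0, 25.0, 11.0, -123.0])]
30 grasp [(np.float64(0.0225), [-3.0, 29.0, 118.0, 51.0, 7.0, -148.0])]
30 mid [(np.float64(0.0397), [7.0, 28.0, 117.0, -11.0, 7.0, -78.0])]
30 end [(np.float64(0.0), [19.0, 30.0, 114.0, -47.0, 10.0, -32.0]), (np.float64(0.0), [19.0, 30.0, 114.0, -47.0, 10.0, -32.0])]
```

```bash
python3 - <<'E'
from ik import *
import readout_dummy if False else None
E
python3 - <<'E'
from ik import *
N=MP@np.diag([1,-1,-1.]); 
u,_,v=np.linalg.svd(N); N=u@v
q=np.array(qP)*1.; q[5]+=180
P0=np.array([.465,.042,.236]); G=np.array([.5555,.054,.118])
def run(pts,q):
    for a,b in zip(pts[:-1],pts[1:]):
        for s in np.linspace(0,1,9)[1:]:
            g=a+(b-a)*s; q,e=IK(g-.155*N[:,0],N,q); print(g.round(3),e.round(4),q.round(1))
run([P0,P0+(G-P0)*.6,G],q)
print(); run([P0,P0+[0,-.04,0],P0+(G-P0)*.5+[0,-.04,0],P0+(G-P0)*.6,G,np.array([.543,.14,.118]),np.array([.535,.23,.118])],q)
E
```

```text
[0.472 0.043 0.227] 0.0 [ -7.6  10.7 129.5  81.4   8.2  -1.5]
[0.479 0.044 0.218] 0.0 [ -7.2  12.6 129.5  95.2   7.9 -15.2]
[0.485 0.045 0.209] 0.0 [ -6.9  14.4 129.5 108.7   8.1 -28.5]
[0.492 0.046 0.201] 0.0 [ -6.5  16.3 129.4 120.4   8.6 -40. ]
[0.499 0.046 0.192] 0.0 [ -6.2  18.1 129.2 129.9   9.4 -49.4]
[0.506 0.047 0.183] 0.0 [ -5.8  19.9 129.  137.4  10.4 -56.7]
[0.513 0.048 0.174] 0.0 [ -5.5  21.7 128.8 143.2  11.5 -62.3]
[0.519 0.049 0.165] 0.0 [ -5.2  23.4 128.4 147.7  12.5 -66.7]
[0.524 0.05  0.159] 0.0 [ -5.1  24.5 128.2 150.2  13.2 -69.1]
[0.528 0.05  0.153] 0.0 [ -4.9  25.6 127.9 152.3  13.9 -71.1]
[0.533 0.051 0.148] 0.0 [ -4.7  26.7 127.6 154.2  14.6 -72.8]
[0.537 0.052 0.142] 0.0 [ -4.5  27.8 127.3 155.8  15.3 -74.3]
[0.542 0.052 0.136] 0.0 [ -4.4  28.8 127.  157.2  15.9 -75.7]
[0.546 0.053 0.13 ] 0.0 [ -4.2  29.9 126.7 158.5  16.6 -76.8]
[0.551 0.053 0.124] 0.0 [ -4.   30.9 126.3 159.6  17.1 -77.8]
[0.556 0.054 0.118] 0.0 [ -3.9  31.9 125.9 160.6  17.7 -78.7]

[0.465 0.037 0.236] 0.0 [ -9.1   8.7 129.5  69.7   9.6   9.2]
[0.465 0.032 0.236] 0.0 [-10.2   8.7 129.5  7
[... 2334 characters left out ...]
 [ 10.1  32.  125.  190.9  16.5 -96.8]
[0.542 0.151 0.118] 0.0 [ 11.9  32.1 124.5 195.2  16.3 -99.6]
[0.541 0.162 0.118] 0.0 [  13.7   32.1  124.1  199.5   16.1 -102.4]
[0.54  0.174 0.118] 0.0 [  15.4   32.2  123.6  204.    15.9 -105.4]
[0.539 0.185 0.118] 0.0 [  17.2   32.3  123.   208.6   15.8 -108.5]
[0.538 0.196 0.118] 0.0 [  18.9   32.4  122.4  213.2   15.8 -111.7]
[0.537 0.208 0.118] 0.0 [  20.5   32.5  121.8  217.8   15.7 -115. ]
[0.536 0.219 0.118] 0.0 [  22.1   32.6  121.1  222.5   15.8 -118.4]
[0.535 0.23  0.118] 0.0 [  23.7   32.7  120.4  227.2   15.8 -121.8]  File "<stdin>", line 2
    import readout_dummy if False else None
                         ^^
SyntaxError: invalid syntax
```

Emit:
carry_out:
  targets:
    - [[0, -15, 0], 0.18, 85]
    - [[0, -30, 0], 0.36, 85]
    - [[0, -40, 0], 0.54, 85]
    - [[0, -40, 0], 0.72, 85]
    - [[0, -40, 0], 0.9, 85]
    - [[0, -40, 0], 1.08, 85]
    - [[0, -40, 0], 1.26, 85]
    - [[0, -40, 0], 1.44, 85]

```text
clock: 9.93
ee_pos: [0.3709, -0.0062, 0.3568]
orientation: [82.8, 50.7, 5.4]
ft_force: [-0.4, 0.4, -0.1]
gripper_width: 0.993
```

Emit:
carry_out:
  targets:
    - [[0, 0, 0], 0.18, 85]
    - [[0, 0, 0], 0.36, 85]
    - [[0, 0, 0], 0.54, 85]
    - [[0, 0, 0], 0.72, 85]
    - [[0, 0, 0], 0.9, 85]
    - [[0, 0, 0], 1.08, 85]
    - [[0, 0, 0], 1.26, 85]
    - [[0, 0, 0], 1.44, 85]

```text
clock: 10.92
ee_pos: [0.3709, -0.0062, 0.3568]
orientation: [165.3, 50.7, 5.4]
ft_force: [-0.1, 0.2, 0.2]
gripper_width: 0.996
```

Emit:
carry_out:
  targets:
    - [[0, 0, 0], 0.18, 85]
    - [[0, 0, 0], 0.26, 85]
    - [[0, 0, 0], 0.26, 85]

```text
clock: 11.3
ee_pos: [0.3709, -0.0062, 0.3568]
orientation: [179.8, 50.7, 5.4]
ft_force: [-0.6, -0.1, 0.3]
gripper_width: 0.999
```

Run:
```python
from h import *
st=show(); M=rot(st); g=st['ee_pos']+.155*M[:,0]
for p in [(.51,.008,.177),(.519,.051,.165),(.5555,.0545,.119)]: print(tool(np.array(p)-g))
```

```text
t 11.3 tcp [ 0.3709 -0.0062  0.3568] grasp [0.4687 0.003  0.2369] axes [[0.631, 0.096, -0.77], [0.06, -0.995, -0.075], [-0.774, 0.002, -0.634]] F [-0.62 -0.05  0.32] w 0.999 q [-16.2   8.9 129.   70.7  14.3   2.7]
tilt 39.33 heading 5.39 ywd -84.49
[72.7 -1.1  5.8]
[ 90.2 -43.    3.3]
[149.  -43.1   4. ]
```

Emit:
carry_out:
  targets:
    - [[18, 0, 2], 0, 85]
    - [[36, 0, 4], 0, 85]
    - [[54, 0, 5], 0, 85]
    - [[72, -1, 5], 0, 85]
    - [[80, -20, 4], 0, 85]
    - [[90, -43, 3], 0, 85]
    - [[90, -43, 3], 0, 85]
    - [[90, -43, 3], 0, 85]

```text
clock: 12.3
ee_pos: [0.4212, 0.0417, 0.2851]
orientation: [179.8, 50.7, 5.5]
ft_force: [0.2, 0.6, -0.7]
gripper_width: 0.99
```

Run:
```python
from h import *
st=show(); M=rot(st); g=st['ee_pos']+.155*M[:,0]
d=snap('wrist','w2'); print(proj(d,(.5555,.054,.118)))
for n in ['handle_grip']: print(n,[(np.round(r['point'],4).tolist(),round(r['conf'],2)) for r in nets.place_of('wrist',n)[:2]])
for p in [(.5555,.0545,.119)]: print(tool(np.array(p)-g))
```

```text
t 12.3 tcp [0.4212 0.0417 0.2851] grasp [0.5189 0.051  0.1651] axes [[0.631, 0.098, -0.77], [0.06, -0.995, -0.077], [-0.774, 0.002, -0.633]] F [ 0.24  0.58 -0.72] w 0.99 q [ -5.   23.3 128.3 147.5  12.4 -66.5]
tilt 39.3 heading 5.45 ywd -84.39
[280.2, 244.3]
handle_grip [([0.5531, 0.0556, 0.1184], 0.63)]
[59.  -0.1  0.8]
```

View pics/w2.png

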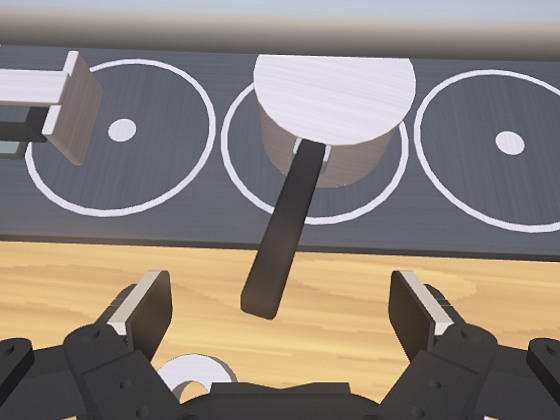

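Emit:
carry_out:
  targets:
    - [[20, 0, 0], 0, 85]
    - [[40, 0, 0], 0, 85]
    - [[55, 0, 0], 0, 85]
    - [[59, 0, 1], 0, 85]
    - [[59, 0, 1], 0, 60]
    - [[59, 0, 1], 0, 40]
    - [[59, 0, 1], 0, 30]
    - [[59, 0, 1], 0, 26]

```text
clock: 13.4
ee_pos: [0.4576, 0.0452, 0.2389]
orientation: [179.9, 50.7, 5.4]
ft_force: [0.6, 0.1, 0.8]
gripper_width: 0.306
```

Run:
```python
from h import *
st=show(); snap('wrist','w3');
```

```text
t 13.4 tcp [0.4576 0.0452 0.2389] grasp [0.5554 0.0544 0.119 ] axes [[0.631, 0.095, -0.77], [0.06, -0.995, -0.075], [-0.774, 0.001, -0.634]] F [0.61 0.07 0.79] w 0.306 q [ -3.9  31.7 125.7 160.   17.4 -78.1]
tilt 39.32 heading 5.4 ywd -84.52
```

View pics/w3.png

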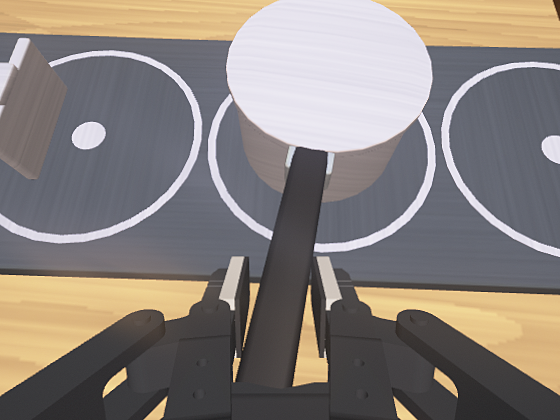

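Emit:
carry_out:
  targets:
    - [[0, 0, 0], 0, 22]
    - [[0, 0, 0], 0, 18]
    - [[0, 0, 0], 0, 12]
    - [[0, 0, 0], 0, 12]

```text
clock: 13.95
ee_pos: [0.4577, 0.0453, 0.2388]
orientation: [179.9, 50.7, 5.4]
ft_force: [-0.7, -0.0, 5.8]
gripper_width: 0.204
```

Run:
```python
from h import *
st=show(); snap('wrist','w4'); snap('top','t4')
for c,n in [('top','pot_mid'),('top','handle_grip'),('wrist','pot_mid'),('wrist','handle_grip'),('wrist','left_mark'),('wrist','stop')]: print(c,n,[(np.round(r['point'],4).tolist(),round(r['conf'],2)) for r in nets.place_of(c,n)[:2]])
```

```text
t 13.95 tcp [0.4577 0.0453 0.2388] grasp [0.5556 0.0546 0.1189] axes [[0.631, 0.096, -0.77], [0.06, -0.995, -0.075], [-0.773, 0.001, -0.634]] F [-0.66 -0.04  5.84] w 0.204 q [ -3.9  31.7 125.7 160.   17.4 -78.1]
tilt 39.33 heading 5.42 ywd -84.5
top pot_mid [([0.6894, 0.0668, 0.0708], 0.76)]
top handle_grip [([0.553, 0.0561, 0.1208], 0.58)]
wrist pot_mid []
wrist handle_grip [([0.5557, 0.0547, 0.1169], 0.72)]
wrist left_mark [([0.6766, 0.2053, 0.0311], 0.75)]
wrist stop []
```

View pics/w4.png

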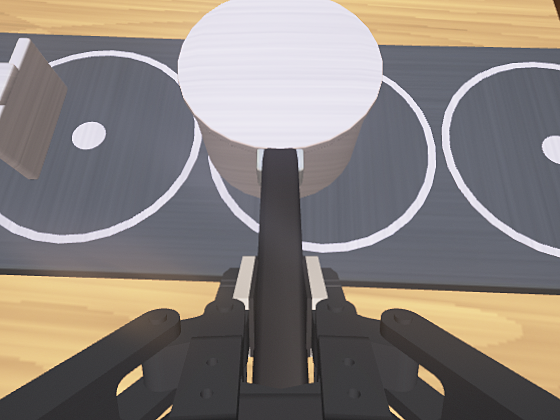

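Emit:
carry_out:
  targets:
    - [[-0.8, 0, -0.6], 0, 12]
    - [[-0.8, -5, -0.6], 0, 12]
    - [[-0.8, -15, -0.6], 0, 12]
    - [[-0.8, -25, -0.6], 0, 12]

```text
clock: 14.85
ee_pos: [0.4549, 0.0705, 0.2394]
orientation: [179.9, 50.8, 5.4]
ft_force: [-1.2, -3.2, -0.8]
gripper_width: 0.201
```

Run:
```python
from h import *
st=show(); snap('wrist','w5'); print(st['torque'])
```

```text
t 14.85 tcp [0.4549 0.0705 0.2394] grasp [0.5525 0.0797 0.1193] axes [[0.63, 0.095, -0.771], [0.059, -0.995, -0.074], [-0.775, 0.001, -0.633]] F [-1.17 -3.16 -0.79] w 0.201 q [  0.2  31.6 125.6 168.5  16.6 -83.1]
tilt 39.24 heading 5.38 ywd -84.55
[-0.49292167  0.35097754 -0.71527082]
```

View pics/w5.png

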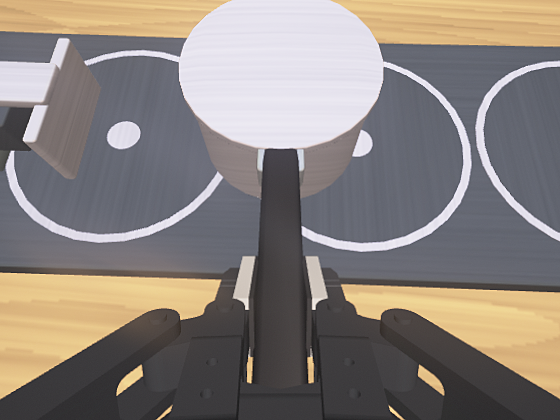

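Emit:
carry_out:
  targets:
    - [[0, -10, 0], 0, 12]
    - [[0, -20, 0], 0, 12]
    - [[0, -30, 0], 0, 12]
    - [[0, -40, 0], 0, 12]
    - [[0, -50, 0], 0, 12]
    - [[0, -56, 0], 0, 12]
    - [[0, -60, 0], 0, 12]

```text
clock: 15.78
ee_pos: [0.4492, 0.1301, 0.2394]
orientation: [179.9, 50.7, 5.4]
ft_force: [-0.1, -2.7, -1.3]
gripper_width: 0.204
```

Run:
```python
from h import *
st=show(); d=snap('wrist','w6')
for n in ['left_mark','handle_grip','pot_mid','stop']: print(n,[(np.round(r['point'],4).tolist(),round(r['conf'],2)) for r in nets.place_of('wrist',n)[:2]])
# invert pixel to plane z
```

```text
t 15.78 tcp [0.4492 0.1301 0.2394] grasp [0.5468 0.1393 0.1193] axes [[0.63, 0.096, -0.771], [0.06, -0.995, -0.075], [-0.774, 0.001, -0.633]] F [-0.14 -2.73 -1.28] w 0.204 q [  9.8  31.8 124.3 190.4  15.5 -96.8]
tilt 39.25 heading 5.42 ywd -84.51
left_mark [([0.6779, 0.2027, 0.0335], 0.73)]
handle_grip [([0.5445, 0.1412, 0.1176], 0.9)]
pot_mid []
stop [([0.6716, 0.2963, 0.0271], 0.82)]
```

View pics/w6.png

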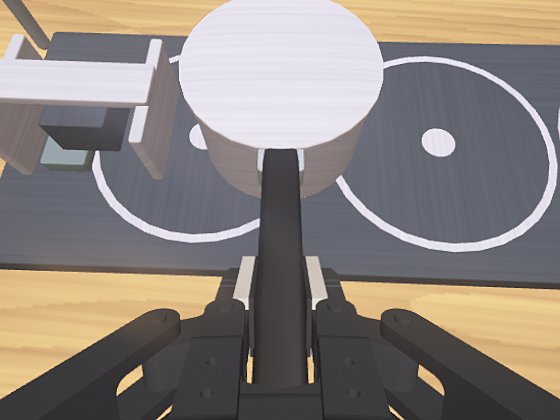

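```bash
cat >> h.py <<'E'
def ray(d,u,v,z):
    x,y=(u-d['cx'])/d['fx'],(v-d['cy'])/d['fy']
    p=cv2.undistortPoints(np.array([[[u,v]]],float),np.array([[d['fx'],0,d['cx']],[0,d['fy'],d['cy']],[0,0,1]]),np.array([d['k1'],0,0,0,0.]))[0,0]
    w=d['T'][:3,:3]@np.array([p[0],p[1],1]); o=d['T'][:3,3]; return (o+w*(z-o[2])/w[2]).round(4)
E
python3 - <<'E'
from h import *
d=imaging.camera('wrist')
for z in (.035,.045,.055): print('bot',ray(d,164,178,z))
for z in (.085,.092,.1): print('top',ray(d,164,40,z),ray(d,143,105,z))
E
```

```text
bot [0.6348 0.2268 0.035 ]
bot [0.6299 0.2228 0.045 ]
bot [0.625  0.2188 0.055 ]
top [0.7071 0.2281 0.085 ] [0.6561 0.2293 0.085 ]
top [0.6998 0.2244 0.092 ] [0.6508 0.2256 0.092 ]
top [0.6915 0.2203 0.1   ] [0.6448 0.2214 0.1   ]
```

Emit:
carry_out:
  targets:
    - [[0, -4, 0], 0, 12]
    - [[0, -8, 0], 0, 12]
    - [[0, -11, 0], 0, 12]
    - [[0, -13, 0], 0, 12]

```text
clock: 16.58
ee_pos: [0.4482, 0.143, 0.2395]
orientation: [179.9, 50.7, 5.4]
ft_force: [0.1, -2.2, -2.0]
gripper_width: 0.199
```

Run:
```python
from h import *
st=show(); d=snap('wrist','w7')
```

```text
t 16.57 tcp [0.4482 0.143  0.2395] grasp [0.5459 0.1523 0.1195] axes [[0.63, 0.096, -0.77], [0.06, -0.995, -0.075], [-0.774, 0.001, -0.633]] F [ 0.1  -2.16 -2.02] w 0.199 q [  11.8   31.8  123.8  195.5   15.3 -100.2]
tilt 39.29 heading 5.42 ywd -84.5
```

View pics/w7.png

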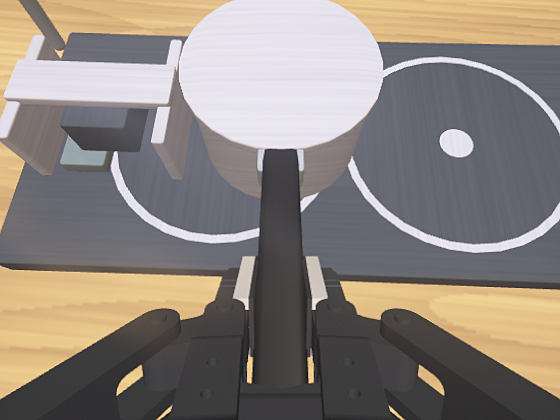

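Emit:
carry_out:
  targets:
    - [[0, -2, 0], 0, 12]
    - [[0, -4, 0], 0, 12]
    - [[0, -6, 0], 0, 12]
    - [[0, -8, 0], 0, 12]

```text
clock: 17.12
ee_pos: [0.4474, 0.1508, 0.2395]
orientation: [179.9, 50.7, 5.4]
ft_force: [-0.1, -2.8, -1.9]
gripper_width: 0.201
```

Run:
```python
from h import *
st=show(); d=snap('wrist','w8')
```

```text
t 17.12 tcp [0.4474 0.1508 0.2395] grasp [0.5452 0.1601 0.1195] axes [[0.63, 0.096, -0.77], [0.06, -0.995, -0.075], [-0.774, 0.001, -0.633]] F [-0.06 -2.77 -1.89] w 0.201 q [  13.    31.9  123.5  198.8   15.2 -102.3]
tilt 39.29 heading 5.4 ywd -84.52
```

View pics/w8.png

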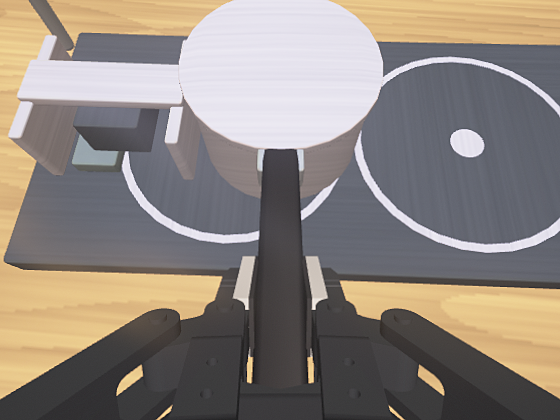

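Emit:
carry_out:
  targets:
    - [[0, -2, 0], 0, 12]
    - [[0, -4, 0], 0, 12]
    - [[0, -6, 0], 0, 12]

```text
clock: 17.55
ee_pos: [0.4469, 0.1568, 0.2395]
orientation: [179.9, 50.7, 5.4]
ft_force: [-0.2, -2.5, -2.1]
gripper_width: 0.2
```

Run:
```python
from h import *
st=show(); d=snap('wrist','w9')
```

```text
t 17.55 tcp [0.4469 0.1568 0.2395] grasp [0.5446 0.1661 0.1195] axes [[0.63, 0.096, -0.77], [0.06, -0.995, -0.075], [-0.774, 0.001, -0.633]] F [-0.15 -2.47 -2.1 ] w 0.2 q [  14.    31.9  123.2  201.2   15.1 -104. ]
tilt 39.29 heading 5.4 ywd -84.52
```

View pics/w9.png

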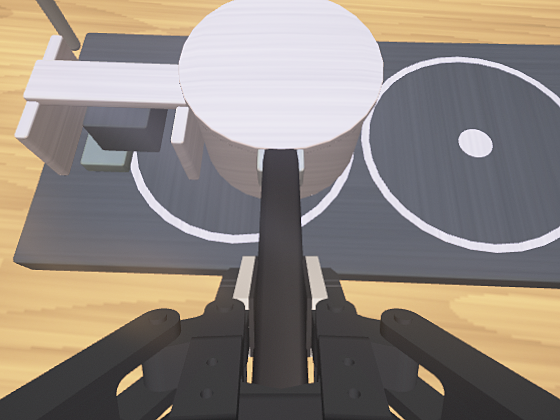

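Emit:
carry_out:
  targets:
    - [[0, -1.5, 0], 0, 12]
    - [[0, -3, 0], 0, 12]
    - [[0, -4.5, 0], 0, 12]
    - [[0, -6, 0], 0, 12]

```text
clock: 18.1
ee_pos: [0.4463, 0.1628, 0.2395]
orientation: [179.9, 50.7, 5.4]
ft_force: [0.0, -2.9, -1.4]
gripper_width: 0.202
```

Run:
```python
from h import *
st=show(); d=snap('wrist','w10')
```

```text
t 18.1 tcp [0.4463 0.1628 0.2395] grasp [0.544  0.172  0.1195] axes [[0.631, 0.096, -0.77], [0.06, -0.995, -0.075], [-0.774, 0.001, -0.633]] F [ 0.05 -2.87 -1.44] w 0.202 q [  14.9   32.   123.   203.7   15.1 -105.7]
tilt 39.3 heading 5.4 ywd -84.52
```

View pics/w10.png

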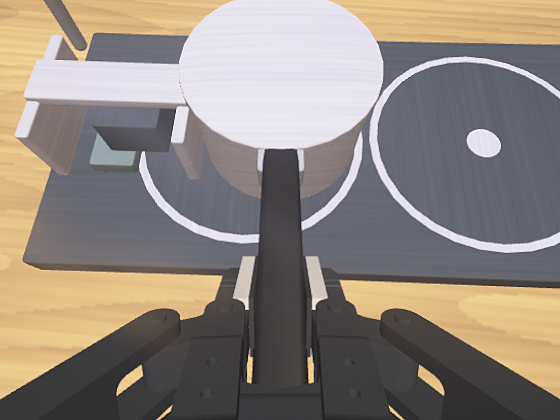

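Emit:
carry_out:
  targets:
    - [[0, -0.8, 0], 0, 12]
    - [[0, -1.6, 0], 0, 12]

```text
clock: 18.4
ee_pos: [0.4462, 0.1643, 0.2395]
orientation: [179.9, 50.7, 5.4]
ft_force: [0.4, -2.9, -1.9]
gripper_width: 0.204
```

Emit:
carry_out:
  targets:
    - [[0, -0.6, 0], 0, 12]

```text
clock: 18.52
ee_pos: [0.4461, 0.1649, 0.2395]
orientation: [179.9, 50.7, 5.4]
ft_force: [0.1, -1.4, -2.3]
gripper_width: 0.202
```

Emit:
carry_out:
  targets:
    - [[0, -0.6, 0], 0, 12]

```text
clock: 18.65
ee_pos: [0.4461, 0.1655, 0.2395]
orientation: [179.9, 50.7, 5.4]
ft_force: [1.3, -1.9, -1.1]
gripper_width: 0.198
```

Emit:
carry_out:
  targets:
    - [[0, -0.5, 0], 0, 12]

```text
clock: 18.77
ee_pos: [0.446, 0.166, 0.2395]
orientation: [179.9, 50.7, 5.4]
ft_force: [0.6, -2.0, -1.5]
gripper_width: 0.2
```

Emit:
carry_out:
  targets:
    - [[0, -0.5, 0], 0, 12]

```text
clock: 18.9
ee_pos: [0.4459, 0.1665, 0.2395]
orientation: [179.9, 50.7, 5.4]
ft_force: [0.1, -2.8, -2.1]
gripper_width: 0.2
```

Run:
```python
from h import *
st=show(); d=snap('wrist','w11')
a=[cv2.imread(f'pics/w{i}.png') for i in (7,8,9,10,11)]
cv2.imwrite('pics/cmp11.png',np.vstack([np.hstack([cv2.resize(x[30:190,0:220],None,fx=1.7,fy=1.7) for x in p]) for p in (a[0:2],a[3:5])]))
F=[];
for i in range(6):
    imaging.camera('wrist'); F.append(readout.get_state()['ft_force'])
print(np.mean(F,0))
```

```text
t 18.9 tcp [0.4459 0.1665 0.2395] grasp [0.5437 0.1757 0.1195] axes [[0.63, 0.096, -0.77], [0.06, -0.995, -0.075], [-0.774, 0.001, -0.633]] F [ 0.14 -2.77 -2.13] w 0.2 q [  15.4   32.   122.8  205.2   15.  -106.7]
tilt 39.29 heading 5.41 ywd -84.52
[ 0.18527947 -2.51510508 -2.35022775]
```

View pics/cmp11.png

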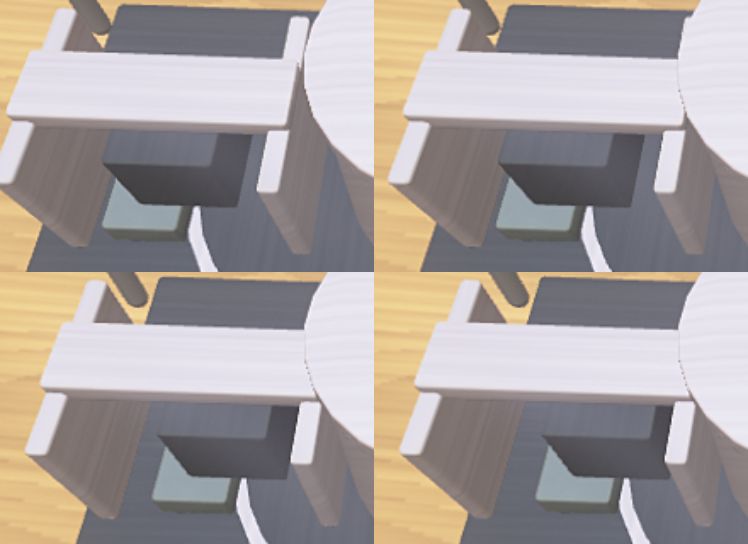

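Emit:
carry_out:
  targets:
    - [[0, -0.5, 0], 0, 12]
    - [[0, -0.5, 0], 0, 12]

```text
clock: 19.5
ee_pos: [0.4458, 0.1669, 0.2394]
orientation: [179.9, 50.7, 5.4]
ft_force: [1.0, -4.6, -2.1]
gripper_width: 0.199
```

Emit:
carry_out:
  targets:
    - [[0, -0.4, 0], 0, 12]
    - [[0, -0.4, 0], 0, 12]

```text
clock: 19.75
ee_pos: [0.4457, 0.1671, 0.2394]
orientation: [179.9, 50.7, 5.4]
ft_force: [-0.9, -6.0, 0.0]
gripper_width: 0.199
```

Emit:
carry_out:
  targets:
    - [[0, -0.4, 0], 0, 12]
    - [[0, -0.4, 0], 0, 12]

```text
clock: 20.0
ee_pos: [0.4456, 0.1674, 0.2394]
orientation: [179.9, 50.7, 5.4]
ft_force: [-1.0, -8.3, -0.0]
gripper_width: 0.202
```

Emit:
carry_out:
  targets:
    - [[0, 0, 0], 0, 19]
    - [[0, 0, 0], 0, 22]
    - [[0, 0, 0], 0, 26]
    - [[0, 0, 0], 0, 30]
    - [[0, 0, 0], 0, 34]

```text
clock: 20.62
ee_pos: [0.4458, 0.1678, 0.2395]
orientation: [179.9, 50.7, 5.4]
ft_force: [-0.8, -0.4, 0.2]
gripper_width: 0.401
```

Run:
```python
from h import *
from ik import IK,FK
st=show(); d=snap('wrist','w12')
M=rot(st); q=st['q']
for s in (0,.03,.06,.09,.12):
    q,e=IK(st['ee_pos']-s*M[:,0],M,q); print(s,e.round(4),q.round(1))
```

```text
t 20.62 tcp [0.4458 0.1678 0.2395] grasp [0.5436 0.177  0.1196] axes [[0.631, 0.096, -0.77], [0.06, -0.995, -0.075], [-0.774, 0.001, -0.633]] F [-0.82 -0.36  0.18] w 0.401 q [  15.6   32.   122.7  205.7   15.  -107.1]
tilt 39.3 heading 5.41 ywd -84.51
0 0.0 [  15.7   32.   122.9  205.4   15.1 -106.8]
0.03 0.0 [  16.2   28.1  124.3  211.5   13.1 -112.6]
0.06 0.0 [  16.9   24.   125.4  221.7   10.8 -122.4]
0.09 0.0 [  17.6   19.7  126.2  239.5    8.9 -139.9]
0.12 0.0262 [  18.1   15.5  127.3  250.1    7.9 -150.4]
```

View pics/w12.png

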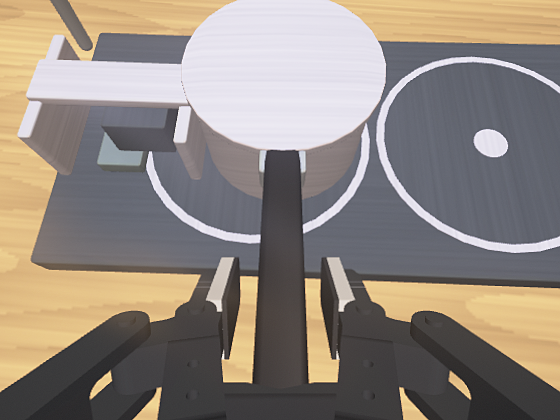

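Emit:
carry_out:
  targets:
    - [[-10, 0, 0], 0, 40]
    - [[-25, 0, 0], 0, 45]
    - [[-40, 0, 0], 0, 45]
    - [[-55, 0, 0], 0, 45]
    - [[-68, 0, 0], 0, 45]
    - [[-80, 0, 0], 0, 45]
    - [[-80, 0, 0], 0, 45]
    - [[-80, 0, 0], 0, 45]

```text
clock: 21.68
ee_pos: [0.3955, 0.163, 0.3014]
orientation: [179.9, 50.7, 5.4]
ft_force: [-0.5, 0.6, -0.4]
gripper_width: 0.527
```

Run:
```python
from h import *
st=show()
for c in ['wrist','top','scene']:
    d=snap(c,c+'13')
    for n in ['pot_mid','handle_grip','left_mark','right_mark','warmer','stop','tin','collar_a']: print(c,n,[(np.round(r['point'],3).tolist(),round(r['conf'],2)) for r in nets.place_of(c,n)[:2]])
```

```text
t 21.68 tcp [0.3955 0.163  0.3014] grasp [0.4932 0.1723 0.1815] axes [[0.631, 0.096, -0.77], [0.06, -0.995, -0.075], [-0.774, 0.001, -0.634]] F [-0.45  0.6  -0.44] w 0.527 q [  17.2   21.1  125.9  232.7    9.4 -133.2]
tilt 39.32 heading 5.42 ywd -84.51
wrist pot_mid []
wrist handle_grip [([0.539, 0.176, 0.117], 0.82)]
wrist left_mark []
wrist right_mark []
wrist warmer [([0.683, 0.034, -0.002], 0.81)]
wrist stop [([0.669, 0.293, 0.028], 0.6)]
wrist tin []
wrist collar_a [([0.471, 0.102, -0.004], 0.62)]
top pot_mid [([0.678, 0.192, 0.071], 0.58), ([0.479, -0.107, -0.002], 0.27)]
top handle_grip [([0.54, 0.178, 0.119], 0.6)]
top left_mark [([0.676, 0.206, 0.03], 0.78)]
top right_mark [([0.697, -0.134, 0.024], 0.78)]
top warmer [([0.684, 0.031, -0.002], 0.81)]
top stop [([0.671, 0.298, 0.028], 0.6)]
top tin [([0.703, -0.225, 0.035], 0.47)]
top collar_a [([0.469, 0.107, 0.003], 0.67), ([0.477, -0.107, -0.003], 0.51)]
scene pot_mid []
scene handle_grip [([0.541, 0.176, 0.123], 0.77)]
scene left_mark [([0.674, 0.202, 0.029], 0.76), ([0.394, 0.495, 0.0], 0.61)]
scene right_mark [([0.696, -0.128, 0.029], 0.81)]
scene warmer [([0.687, 0.037, -0.002], 0.67)]
scene stop [([0.665, 0.299, 0.028], 0.83)]
scene tin [([0.702, -0.224, 0.033], 0.63), ([0.397, 0.496, -0.001], 0.28)]
scene collar_a [([0.48, -0.107, -0.0], 0.71), ([0.464, 0.107, -0.002], 0.48)]
```

View pics/wrist13.png

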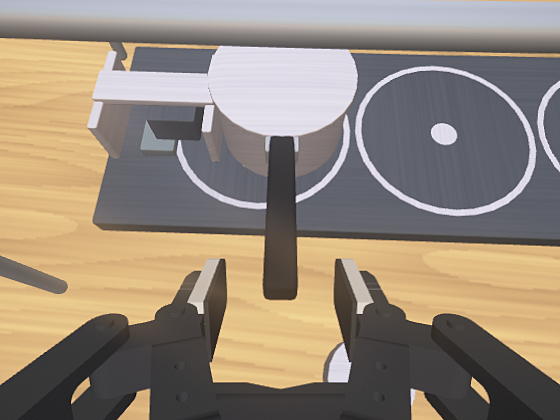

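View pics/top13.png

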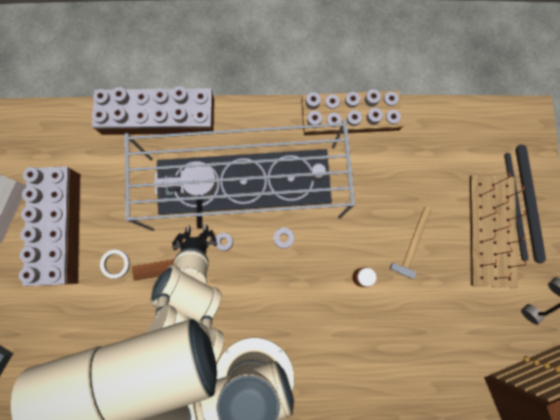

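```bash
python3 -c "
from h import *
print(robot.close_job()); st=show()"
```

```text
the job is handed in; nothing more can be done
None
the job is handed in; nothing more can be done
```

The pot stands on the left mark, the one beside the feeler stop. By my last checks it holds the bumper home by itself, and I have let go and handed the job in. No verdict came back, so the figures below are my own measurements.

- **Tilting the tool:** the moves only allow a turn about the tool's own axis. I got about 39° by repeatedly commanding poses just beyond the arm's reach, then made a half turn about the tool axis so the last joint stayed in range.
- **Slide and press:** I reached in under the front rod and gripped the handle. The closing jaws squared it up, turning the pot by about 14°. I then slid the pot left without lifting it. The side force at the wrist was about 2.5 N while sliding and rose to about 8 N once the bumper was home, so the press on the stop was about 5–6 N.
- **Pot position:** it is about 14 mm from the mark's centre; the limit is 27.5 mm.
- **Handle:** it is about 2.5° from straight out; the limit is 8°.
- **Bumper:** travel read from the pictures was about 11.4 mm just before the final press, and the gap did not change after I let go. The feeler joint itself was not readable.
- **Release:** the gripper is about 29 mm clear of the handle by calculation, and the wrist force was near zero.
- **Other things:** the tin and the collars were found within a few mm of where they started. I did not re-measure the tape roll, mallet, offcut or jar, but they look unmoved in the top picture.
- **Time:** the clock stood at about 23 s of the 46 s.
- **Checks that missed:** the wrist and scene cameras did not find the pot's centre in the last pictures. That figure rests on the top camera and agrees with the arm's own position.

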